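Add a slotted weight to the gluing press

TASK

A cabochon is being glued under the dead-weight press. Take the bigger of the two slotted weights out of the wooden tray and slide it sideways onto the thin neck of the press's stem, with its slot on the opposite side from the slot of the weight already there, then let it down over the thick part of the stem until it lies flat on that weight. Feel your way on gently: do not force the stem, lift the plunger or disturb anything else.

Things in the scene. Friction and masses are not known exactly. Their poses are not given: they have to be found in the camera images.
- press: Grey dead-weight gluing press, screwed to the bench. Origin: on the bench under the nominal axis of its plunger; z up, x towards its column. Base plate 14 mm high, from x = -60 to +105 mm, 110 mm wide in y; column (at x = 78 mm) and guide arm end 75 mm up, so only collar and stem stand higher. Must not be pushed with more than 15 N by the weight, fingers or arm.
- collar_nominal (a point): point on the nominal plunger axis at the collar's top, 90 mm up (collar 56 mm diameter). The stem on the collar is always upright but stands 4.5 mm off this axis, in a direction that differs every time and is not measured: its eccentric guide bush is turned by hand to aim the plunger and clamped. The stem does not give sideways.
- shoulder_nominal (a point): point on the nominal axis 114 mm up, at the stem's flat shoulder. Thick part of the stem below it, 16 mm diameter, down to the collar; thin neck above it, 8 mm diameter, from 114 to 140 mm up; then a black knob of 24 mm diameter, 140 to 151 mm up, over which no weight passes.
- plunger (a joint): height in m by which the plunger is lifted off the glued piece; 0 = resting on it. It slides up freely (plunger 0.3 kg) and must stay down
- lower_weight: slotted steel weight lying on the plunger's collar: 70 mm diameter, 16 mm thick, about 0.36 kg; bore 27 mm diameter in the centre, slot 18 mm wide from the bore to the rim. Loose on the stem. Origin: centre of its underside (z up); its slot opens towards its +x
- lower_weight_mouth (a point): middle of the slot's mouth on the rim of the lower weight, 35 mm from its axis along its +x, at half its thickness
- big_weight: slotted steel weight to load, lying flat in the tray, the bigger of the two there: 50 mm diameter, 14 mm thick, 0.12 to 0.22 kg; bore 19 mm diameter in the centre; slot 11 mm wide from bore to rim, opening towards its +x, mouth corners eased 3 mm each side. Origin: centre of its underside, z up. Seated: bore round the thick stem (1.5 mm clearance), underside 106 mm up on the lower weight.
- big_weight_mouth (a point): middle of the slot's mouth on the rim of the big weight, 25 mm from its axis along its +x, at half its thickness. The weight is best gripped on its round rim, across the slot, fingertips a few mm above its underside to stay clear of the 70 mm weight below; the stem's upper end then passes between the fingers.
- tray: wooden tray fixed to the bench, 160 mm (x) by 250 mm (y), wall 6 mm thick and 18 mm high, floor 6 mm high. Origin: centre of its underside
- small_weight: smaller slotted weight in the tray, to be left: 38 mm diameter, 11 mm thick. Origin: centre of its underside
- dish: round clear glass dish, 90 mm diameter, 32 mm high, loose. Origin: centre of its underside
- ring_cone: white ceramic ring cone, 52 mm foot, 77 mm high, loose. Origin: centre of its underside
- crimper: stainless crimping tool (pliers) lying flat, about 145 mm long, 52 mm wide over the handles, 12 mm high, loose. Origin: middle of it on the bench; jaws towards its +x
- organiser: white bead organiser with clear sliding lid, 124 by 206 mm, 41 mm high, fixed. Origin: centre of its underside
Things that resemble listed ones, but are neither listed nor needed, are in the scene too. Leave any red or yellow look-alike of the big_weight alone.

How it is judged:
By the outcome, as a careful person would: the job done as asked, in the order asked, and still so for the second after the job is handed in, with the robot touching nothing.
It also fails if it takes over 67 s, if anything falls off the work surface, if the arm or the gripper's body presses on something with over 40 N, if the wrist force passes 120 N, or if a joint passes its speed limit or range.

ROBOT

A 6-joint arm with a two-finger parallel gripper is mounted at the origin on the work surface. World frame = base frame: x ahead of the robot, y to its left, z up, the work surface at z = 0. Lengths are in m, angles in rad, forces in N, time in s.
With the tool pointing down it reaches from about 0.275 to 0.775 m from the base axis. Payload 14.6 kg.
Tool frame: the origin (TCP) lies midway between the tips of the shut fingers; the grasp point (between the pads) lies 19 mm behind it; z points along the fingers, x is the direction in which the jaws open and shut, and the axes are right-handed (so a half turn about z gives the same grasp; the last joint's range is limited). The gripper opens to 85 mm and grips with 20 to 120 N. Pads are 22 mm wide; open, the fingers measure 114 mm over their backs; the gripper's body (76 mm by 85 mm) begins 54 mm behind the grasp point. The pads swing forward as they close: fully open they stand 13 mm farther back than shut.
Start: joints at [1.06, 0.263, -0.048, 1.259, 0, 1.415], TCP at [0.183, 0.492, 0.231] pointing down, gripper open.
Joint ranges: [-2.65, 2.65], [-0.89, 1.7], [-1.18, 1.37], [-2.13, 2.11], [-1.35, 1.29], [-3.14, 3.14]. Speed limits (rad/s): [1.89, 1.89, 2.57, 2.79, 3.14, 3.14].

INTERFACE

Orientations are given as a 3x3 rotation matrix whose columns are the frame's x, y, z axes.
In Python, from rig import ctrl, viewer, close_job, nets gives the robot as it stands.
- The arm moves only by the tool jog_arm, never from a script. Its argument "rows" is a list of rows, each a list of 5 numbers: the shift along the world's x, y, z in mm, then the turn about the world's z in rad, then the opening, from 0 (shut) to 1 (fully open). In form: [[x, y, z, yaw, claw], ...]. A call has 1 to 5 rows; each row is the pose to reach, as a shift and turn from the pose commanded when the call began; what a row does not reach only later rows make up. A row lasts 1/12 s, in which the tool goes at most 41.7 mm and 7.16 degrees, less where a joint would pass 70% of its speed; a pose out of reach is approached as far as the arm can. A call with a gripper value outside its range is refused whole. The fingers move at their own pace and stop on an object; "force" is the grip in N (left out, the last holds). Time passes only in rows, so rows that repeat a pose let the fingers close. It gives the time, the measured TCP pose, the force and the opening at its end, in the units of the state.
- ctrl.read_state(): the state, without advancing time (a new reading comes with each control period).
- viewer.capture(name): name is "side" or "top"; returns the picture (384x512x3 uint8, red, green, blue); there is no depth.
- viewer.calibration(name): a dict with "fovy" (degrees; the focal length in pixels is half the picture's height over the tangent of half this angle, whatever the lens; pixels are square), "cx", "cy" (the principal point, pixels), "rvec" (rotation vector, rad) and "tvec" (3), from world to camera coordinates, as OpenCV has them. Camera axes: x right, y down, z forward; pixel columns grow to the right and rows downward; lengths in m; the calibration is good to about 2 mm. A picture is of the moment at which its call begins. calibration takes no time and is no camera call.
- close_job(): hands the job in, once; it reports no verdict.
Trained networks look in the newest picture that a camera, given by its name, has taken for a name from the list of things; names that differ only in an ending like _2 or _b are one class to them, and where a whole thing is asked for, a point or a joint stands for the part that bears it (a point fixed in the world has none). Each returns a list of dicts, best first, with "conf" (0 to 1); they miss things now and then, are a little off and sometimes report something else, mostly with a low value. They report only what shows in the picture. A call takes as long as a camera call. They do not tell look-alikes from the thing itself.
- nets.find_in(camera, name): "point" ([column, row] in pixels, amid what is visible of it).
- nets.tip_of(camera, name): "point" ([column, row] in pixels: a listed point, or the origin of a listed thing).
The state is a dict: "t": time; "joint_pos": joint angles; "joint_vel": joint speeds; "tau": joint torques, N m; "eef_pos": TCP position; "eef_rot": TCP orientation; "contact_force": force on the tool from outside, world axes, zero at the start; "ft_torque": the same for the moment, N m; "width": finger opening in m.
Only numpy, scipy, OpenCV 4.12 (cv2) and the standard library are available. Lean on these libraries where they do the work, as an engineer would, in place of code of your own. Each camera call takes 0.05 s, during which the arm holds its last target.

## Working session

There is one attempt and no reset: what is moved stays moved. The work goes in short steps, Python scripts to look and compute and a tool call to move; the robot and the scene stay as the last step left them, time stands still between calls to the robot, and variables do not carry over. Pictures are saved under pics/ and viewed, and the job is handed in when it is done.

Besides the shell and the picture viewer there is one more tool, called after ">>>" in YAML: its name, and indented under it one key for each argument. jog_arm: Moves the arm, as the interface text tells. Its arguments: {"type":"object","properties":{"rows":{"type":"array"},"force":{"type":"number"}},"required":["rows"]}

```bash
ls; mkdir -p pics; cat > h.py <<'E'
import numpy as np, cv2
from rig import ctrl, viewer, close_job, nets
def cal(n):
    c=viewer.calibration(n); f=192/np.tan(np.radians(c['fovy'])/2)
    K=np.array([[f,0,c['cx']],[0,f,c['cy']],[0,0,1.]])
    R,_=cv2.Rodrigues(np.array(c['rvec'],float)); t=np.array(c['tvec'],float).ravel()
    return K,R,t
def proj(n,P):
    K,R,t=cal(n); p=(R@np.atleast_2d(P).T).T+t; q=(K@p.T).T; return q[:,:2]/q[:,2:]
def onz(n,px,z):
    K,R,t=cal(n); d=R.T@np.linalg.solve(K,np.array([px[0],px[1],1.])); c=-R.T@t
    return c+d*(z-c[2])/d[2]
def save(n,name):
    im=viewer.capture(n); cv2.imwrite(f'pics/{name}.png',im[:,:,::-1]); return im
E
python3 - <<'E'
from h import *
s=ctrl.read_state(); print({k:np.round(v,3).tolist() for k,v in s.items()})
for n in('top','side'):
    im=save(n,n+'0'); c=viewer.calibration(n); print(n,c); K,R,t=cal(n); print('cam pos',-R.T@t)
    for w in ('press','big_weight','big_weight_mouth','small_weight','lower_weight','lower_weight_mouth','collar_nominal','shoulder_nominal','tray'):
        print(w,[(np.round(d['point'],1).tolist(),round(d['conf'],2)) for d in nets.tip_of(n,w)][:4])
E
```

```text
pics
{'t': 0.0, 'joint_pos': [1.06, 0.264, -0.049, 1.259, -0.0, 1.416], 'joint_vel': [0.0, 0.001, -0.0, 0.001, 0.002, -0.003], 'tau': [0.001, -63.761, 38.456, 0.014, 0.0, 0.0], 'eef_pos': [0.183, 0.492, 0.231], 'eef_rot': [[0.348, 0.937, -0.001], [0.937, -0.348, -0.001], [-0.001, -0.0, -1.0]], 'contact_force': [-0.513, -0.079, 0.212], 'ft_torque': [-0.002, 0.028, -0.065], 'width': 0.086}
top {'fovy': 46.44035138072881, 'cx': 251.57725802289758, 'cy': 193.05269762189096, 'rvec': array([ 2.19026953, -2.23549537,  0.07173907]), 'tvec': array([-0.00763152,  0.56112288,  1.16172548])}
cam pos [0.51391492 0.01017351 1.18334745]
press [([307.7, 184.0], 0.6)]
big_weight [([142.1, 204.5], 0.81), ([142.9, 142.1], 0.81), ([89.0, 221.3], 0.68), ([81.0, 189.9], 0.52)]
big_weight_mouth [([88.7, 195.7], 0.83), ([98.4, 225.4], 0.67), ([391.2, 161.9], 0.67), ([136.0, 194.3], 0.54)]
small_weight [([187.5, 203.3], 0.43)]
lower_weight [([310.1, 183.2], 0.96), ([351.0, 262.4], 0.24)]
lower_weight_mouth [([314.8, 165.6], 0.73)]
collar_nominal [([308.6, 182.3], 0.76)]
shoulder_nominal []
tray [([161.9, 201.0], 0.76)]
side {'fovy': 45.910140627763084, 'cx': 254.59704424242403, 'cy': 182.04428944520876, 'rvec': array([ 2.15117154, -0.92044342,  0.41373047]), 'tvec': array([-0.38595505,  0.34636225,  1.16195224])}
cam pos [-0.19370129 -0.71321378  1.03579294]
press [([295.0, 233.2], 0.59), ([196.0, 165.1], 0.57), ([371.0, 261.9], 0.28)]
big_weight [([161.7, 162.5], 0.66), ([172.5, 153.3], 0.6), ([193.8, 168.2], 0.46), ([228.4, 147.9], 0.4)]
big_weight_mouth [([288.4, 170.3], 0.65), ([198.4, 169.3], 0.58), ([228.2, 144.0], 0.55), ([177.8, 152.8], 0.53)]
small_weight [([218.2, 181.7], 0.64)]
lower_weight [([297.4, 209.0], 0.87)]
lower_weight_mouth [([215.1, 183.2], 0.6), ([306.1, 203.6], 0.52)]
collar_nominal [([301.5, 209.5], 0.87)]
shoulder_nominal [([298.6, 200.2], 0.9), ([284.5, 287.5], 0.59)]
tray [([207.2, 180.3], 0.87)]
```

View pics/top0.png

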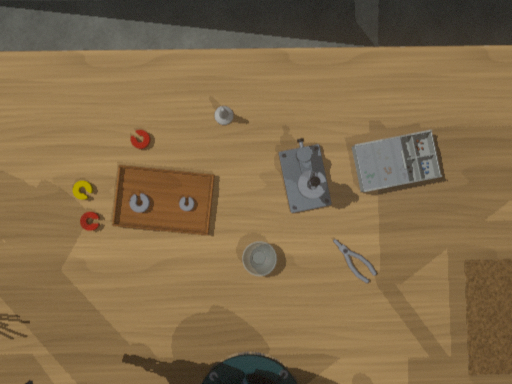

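View pics/side0.png

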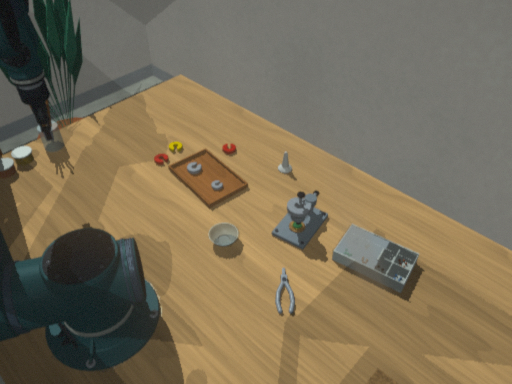

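```bash
python3 - <<'E'
import cv2
a=cv2.imread('pics/top0.png');
cv2.imwrite('pics/topA.png',cv2.resize(a[110:260,40:240],None,fx=4,fy=4,interpolation=cv2.INTER_CUBIC))
cv2.imwrite('pics/topB.png',cv2.resize(a[125:245,250:400],None,fx=5,fy=5,interpolation=cv2.INTER_CUBIC))
b=cv2.imread('pics/side0.png')
cv2.imwrite('pics/sideA.png',cv2.resize(b[110:260,130:330],None,fx=4,fy=4,interpolation=cv2.INTER_CUBIC))
E
```

```text
(no output)
```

View pics/topA.png

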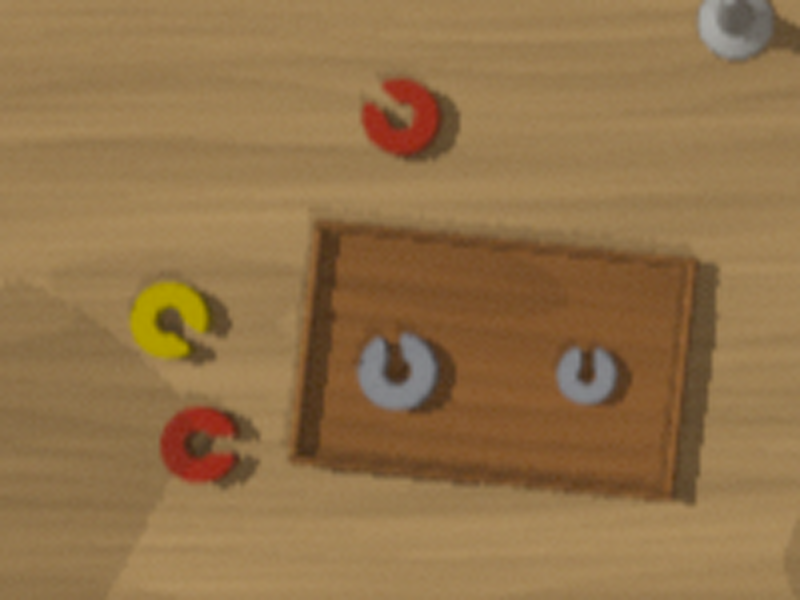

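View pics/topB.png

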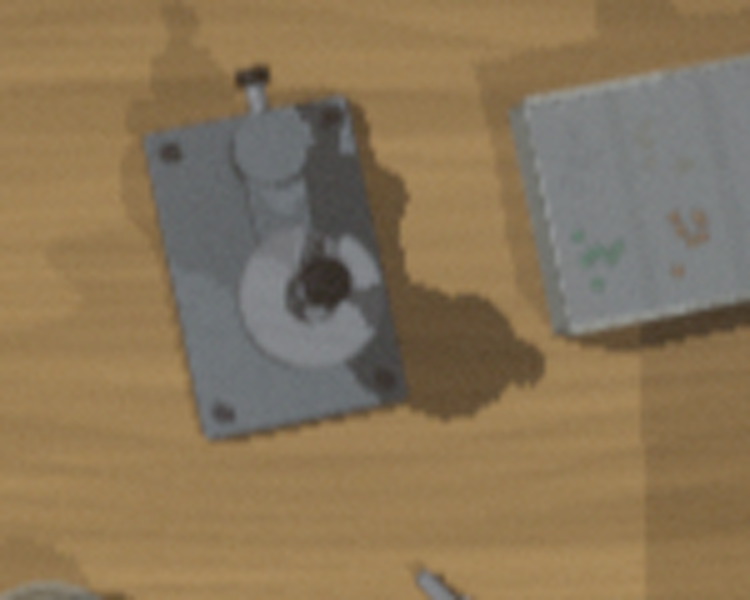

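View pics/sideA.png

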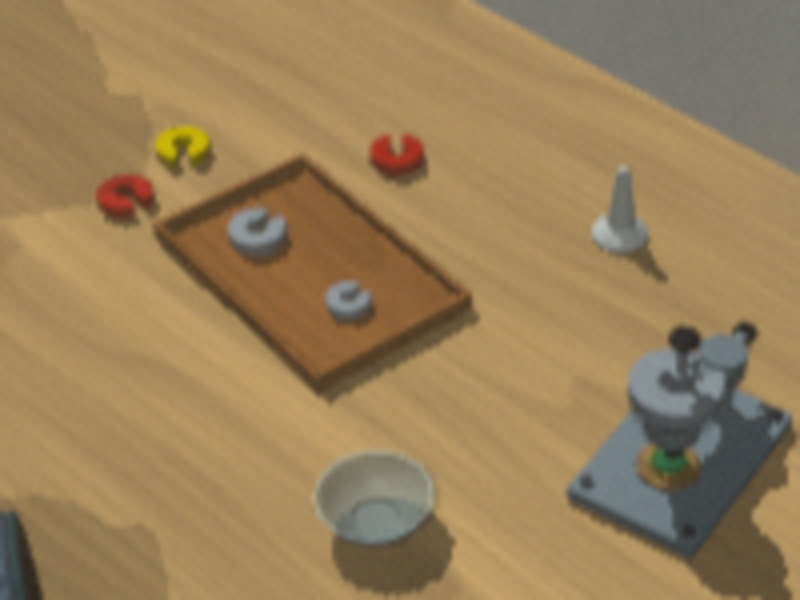

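The two pictures agree. In the top view the big grey weight is in the tray at about (139,203), with its slot facing up the image. The press knob is at about (315,181), and the lower weight's slot points up and slightly right. Next I'll fit these precisely.

```bash
cat > fit.py <<'E'
from h import *
from scipy.optimize import minimize
def render(n,x,y,th,z,D,bore,slot,c0,r0,w,h,S=4):
    # polygon mask of top face rendered in crop at S x supersample
    a=np.linspace(0,2*np.pi,120)
    m=np.zeros((h*S,w*S),np.float32)
    def P(pts):
        c,s=np.cos(th),np.sin(th)
        W=np.c_[x+c*pts[:,0]-s*pts[:,1],y+s*pts[:,0]+c*pts[:,1],np.full(len(pts),z)]
        q=proj(n,W); return np.round(((q-[c0,r0]+.5)*S-.5)*16).astype(np.int32)
    circ=lambda r:np.c_[r*np.cos(a),r*np.sin(a)]
    cv2.fillPoly(m,[P(circ(D/2))],1.,shift=4)
    cv2.fillPoly(m,[P(circ(bore/2))],0.,shift=4)
    cv2.fillPoly(m,[P(np.array([[0,-slot/2],[D,-slot/2],[D,slot/2],[0,slot/2]]))],0.,shift=4)
    return cv2.GaussianBlur(cv2.resize(m,(w,h),interpolation=cv2.INTER_AREA),(0,0),.6)
def fit(n,im,p0,z,D,bore,slot,feat,half=18):
    u=proj(n,[p0[0],p0[1],z])[0]; c0,r0=int(u[0])-half,int(u[1])-half
    F=feat(im[r0:r0+2*half,c0:c0+2*half].astype(float))
    def cost(p):
        m=render(n,p0[0]+p[0]/1e3,p0[1]+p[1]/1e3,p[2],z,D,bore,slot,c0,r0,2*half,2*half)
        return -np.corrcoef(m.ravel(),F.ravel())[0,1]
    best=None
    for t in p0[2]+np.linspace(-.6,.6,5):
        r=minimize(cost,[0,0,t],method='Nelder-Mead',options=dict(initial_simplex=[[0,0,t],[4,0,t],[0,4,t],[0,0,t+.3]]))
        if best is None or r.fun<best.fun: best=r
    return p0[0]*1e3+best.x[0],p0[1]*1e3+best.x[1],best.x[2],best.fun
E
python3 - <<'E'
from fit import *
T=cv2.imread('pics/top0.png')[:,:,::-1]; S=cv2.imread('pics/side0.png')[:,:,::-1]
sat=lambda c:-(c.max(2)-c.min(2))
for n,im,px in(('top',T,(139.3,202.8)),('side',S,(194.5,168))):
    p=onz(n,px,.02); print(n,'guess',p); print('big',fit(n,im,[p[0],p[1],0.],.020,.05,.019,.011,sat,14))
# knob: dark pixels
for n,im,(c0,c1,r0,r1) in(('top',T,(306,325,172,190)),('side',S,(295,308,190,202))):
    g=im[r0:r1,c0:c1].astype(float).max(2); np.set_printoptions(linewidth=200); print(n); print(g.astype(int))
E
```

```text
top guess [0.54109111 0.27184153 0.02      ]
big (np.float64(542.4419262787608), np.float64(271.6989868050863), np.float64(0.18301191113946863), np.float64(-0.9103998495217978))
side guess [0.53447082 0.26379357 0.02      ]Traceback (most recent call last):
  File "<stdin>", line 5, in <module>
  File "fit.py", line 24, in fit
    r=minimize(cost,[0,0,t],method='Nelder-Mead',options=dict(initial_simplex=[[0,0,t],[4,0,t],[0,4,t],[0,0,t+.3]]))
    res = _minimize_neldermead(fun, x0, args, callback, bounds=bounds,
                               **options)
    fxr = func(xr)
    fx = function(np.copy(x), *(wrapper_args + args))
  File "fit.py", line 20, in cost
    m=render(n,p0[0]+p[0]/1e3,p0[1]+p[1]/1e3,p[2],z,D,bore,slot,c0,r0,2*half,2*half)
  File "fit.py", line 12, in render
    cv2.fillPoly(m,[P(circ(D/2))],1.,shift=4)
                    ~^^^^^^^^^^^
  File "fit.py", line 10, in P
    q=proj(n,W); return np.round(((q-[c0,r0]+.5)*S-.5)*16).astype(np.int32)
  File "h.py", line 9, in proj
    K,R,t=cal(n); p=(R@np.atleast_2d(P).T).T+t; q=(K@p.T).T; return q[:,:2]/q[:,2:]
          ~~~^^^
  File "h.py", line 4, in cal
    c=viewer.calibration(n); f=192/np.tan(np.radians(c['fovy'])/2)
ValueError: time passes only in moves, steps and waits
```

```bash
python3 - <<'E'
s=open('h.py').read()
s=s.replace("def cal(n):\n","from functools import lru_cache\n@lru_cache(None)\ndef cal(n):\n"); open('h.py','w').write(s)
E
python3 - <<'E'
from fit import *
print(ctrl.read_state()['t'])
T=cv2.imread('pics/top0.png')[:,:,::-1]; S=cv2.imread('pics/side0.png')[:,:,::-1]
sat=lambda c:-(c.max(2)-c.min(2))
for n,im,px in(('top',T,(139.3,202.8)),('side',S,(194.5,168))):
    p=onz(n,px,.02); print(n,'guess',p); print('big',fit(n,im,[p[0],p[1],0.2],.020,.05,.019,.011,sat,14))
np.set_printoptions(linewidth=200)
for n,im,(c0,c1,r0,r1) in(('top',T,(306,325,172,190)),('side',S,(292,312,186,206))):
    g=im[r0:r1,c0:c1].astype(float).max(2);  print(n); print(g.astype(int))
E
```

```text
1.0
top guess [0.54109111 0.27184153 0.02      ]
big (np.float64(542.4088171434034), np.float64(271.705246524542), np.float64(0.18357779299110677), np.float64(-0.9104184052443853))
side guess [0.53447082 0.26379357 0.02      ]
big (np.float64(534.7620458450596), np.float64(267.46766260643216), np.float64(0.26264653798313486), np.float64(-0.7553676205309711))
top
[[118 117 119 121 118  90  84  86  80  92  80  81 101 113  99  82  75  72  77]
 [119 118 120 126 116  93  83  74  78 105  99  95 125 133 122 106  83  77  73]
 [116 119 118 128 109  88  83  70  75 107 102 106 133 134 135 128 107  81  74]
 [121 118 118 128  99  86  75  74  74 100  99 108 132 136 134 134 126 104  81]
 [122 120 121 126  89  81  66  63  67  75  83  92 116 128 135 135 133 122  97]
 [127 123 119 115  77  72  61  56  55  57  56  65  90 119 130 135 134 131 115]
 [134 128 116 104  76  58  51  56  55  52  52  54  58  95 129 135 136 132 128]
 [133 131 113  90  68  55  58  60  55  50  54  52  53  67 120 136 138 136 134]
 [135 123  98  79  62  63  60  57  54  54  53  49  54  60 100 132 135 135 133]
 [138 109  78  77  71  5
[... 1653 characters left out ...]
87  99 122 131 129 128 126 128 127]
 [147 146 144 149 147 139 126  87  67  66  99 111 117 124 129 130 126 126 126 128]
 [151 151 153 152 149 149 137  97  80  83 122 123 121 111 117 126 128 127 127 128]
 [151 154 155 153 152 150 144  99  82  83 117 101  90 105 105 113 122 125 129 127]
 [151 152 155 151 151 149 149  99  78  85  97  85  89 122 111 104 106 111 110 111]
 [150 150 148 140 130 136 144  98  81  90 118  91  97 124 127 125 118 114 104  89]
 [150 151 140 108  88 105 129 114  88  87 115  92  95 118 135 142 145 147 133  96]
 [150 147 123  86  77  79  98 109  87  79  81  82 101 113 144 150 150 152 137 100]
 [151 147 119  87  77  77  76  82  77  75  71  86 125 133 151 153 153 151 138  86]]
```

```bash
python3 - <<'E'
s=open('fit.py').read()
s=s.replace("def render(","def render1(",1)
s=s.replace("def fit(","def render(n,x,y,th,z,D,bore,slot,c0,r0,w,h):\n    return np.max([render1(n,x,y,th,zz,D,bore,slot,c0,r0,w,h) for zz in np.linspace(z-TH,z,5)],0)\nTH=.014\ndef fit(",1)
open('fit.py','w').write(s)
E
cat > a.py <<'E'
import fit as F
from fit import *
T=cv2.imread('pics/top0.png')[:,:,::-1]; S=cv2.imread('pics/side0.png')[:,:,::-1]
sat=lambda c:-(c.max(2)-c.min(2))
for n,im in(('top',T),('side',S)):
    print('big',n,fit(n,im,[.542,.272,0.2],.020,.05,.019,.011,sat,14))
# knob silhouette: cylinder z .140-.151 dia 24 ; stem neck too
a=np.linspace(0,2*np.pi,60)
def kn(n,x,y,c0,r0,w,h,Sx=6):
    m=np.zeros((h*Sx,w*Sx),np.float32)
    for r,zs in((.012,(.140,.151)),):
        pts=np.vstack([proj(n,np.c_[x+r*np.cos(a),y+r*np.sin(a),np.full(60,z)]) for z in zs])
        hull=cv2.convexHull((pts).astype(np.float32))[:,0]
        cv2.fillPoly(m,[np.round(((hull-[c0,r0]+.5)*Sx-.5)*16).astype(np.int32)],1.,shift=4)
    return cv2.GaussianBlur(cv2.resize(m,(w,h),interpolation=cv2.INTER_AREA),(0,0),.6)
for n,im,(c0,c1,r0,r1),px in(('top',T,(306,325,172,190),(315,181)),('side',S,(292,306,187,199),(301,194.5))):
    g=-np.clip(im[r0:r1,c0:c1].astype(float).max(2),50,100)
    p=onz(n,px,.1455)
    def cost(q): return -np.corrcoef(kn(n,p[0]+q[0]/1e3,p[1]+q[1]/1e3,c0,r0,c1-c0,r1-r0).ravel(),g.ravel())[0,1]
    r=minimize(cost,[0,0],method='Nelder-Mead',options=dict(initial_simplex=[[0,0],[4,0],[0,4]])); print('knob',n,p[:2]*1e3+r.x,r.fun)
# base plate/lower weight
for n,px,w in(('top',(310.1,183.2),.09),('side',(297.4,209),.09),('top',(314.8,165.6),.098),('side',(306.1,203.6),.098),('top',(308.6,182.3),.09),('side',(301.5,209.5),.09),('side',(298.6,200.2),.114)):
    print(n,px,np.round(onz(n,px,w)*1e3,1))
# base plate corners from crop B (5x): 
for c in((145,133),(345,97),(407,400),(207,437)):
    print(np.round(onz('top',(c[0]/5+250-.4,c[1]/5+125-.4),.014)*1e3,1))
E
python3 a.py
```

```text
big top (np.float64(542.6819074559352), np.float64(272.9441183432157), np.float64(0.1698701178795088), np.float64(-0.9470016820349351))
big side (np.float64(539.707525441605), np.float64(273.3860449381465), np.float64(0.12113197574915865), np.float64(-0.8766638949075901))
knob top [ 580.67438588 -162.25404382] -0.8702147307238307
knob side [ 572.59459291 -167.39852206] -0.8078752227858524
top (310.1, 183.2) [ 579.  -161.4   90. ]
side (297.4, 209) [ 570.7 -162.2   90. ]
top (314.8, 165.6) [ 621.4 -172.8   98. ]
side (306.1, 203.6) [ 599.1 -171.1   98. ]
top (308.6, 182.3) [ 581.3 -157.7   90. ]
side (301.5, 209.5) [ 577.4 -172.1   90. ]
side (298.6, 200.2) [ 581.5 -155.7  114. ]
[669.5 -92.4  14. ]
[ 686.7 -198.5   14. ]
[ 526.3 -226.8   14. ]
[ 509.1 -121.2   14. ]
```

```bash
cat > ov.py <<'E'
from h import *
T=cv2.imread('pics/top0.png'); S=cv2.imread('pics/side0.png')
a=np.linspace(0,2*np.pi,80)
def out(n,im,c0,r0,w,h,k,lists,name):
    o=cv2.resize(im[r0:r0+h,c0:c0+w],None,fx=k,fy=k,interpolation=cv2.INTER_CUBIC)
    for P,col in lists:
        q=((proj(n,P)-[c0,r0]+.5)*k).astype(np.int32); cv2.polylines(o,[q],False,col,1)
    return o
def weight(x,y,th,z,D,b,s):
    c,sn=np.cos(th),np.sin(th)
    ci=lambda r:np.c_[x+r*np.cos(a),y+r*np.sin(a),0*a+z]
    sl=np.array([[D/2,s/2],[b/2,s/2]]); 
    f=lambda p:np.c_[x+c*p[:,0]-sn*p[:,1],y+sn*p[:,0]+c*p[:,1],np.full(len(p),z)]
    return [ci(D/2),ci(b/2),f(np.array([[D/2,s/2],[b/2,s/2]])),f(np.array([[D/2,-s/2],[b/2,-s/2]]))]
if __name__=='__main__':
    L=[]
    for P in weight(.5785,-.161,-.27,.106,.07,.027,.018): L.append((P,(0,255,0)))
    for z in(.140,.151): L.append((np.c_[.5805+.012*np.cos(a),-.1623+.012*np.sin(a),0*a+z],(0,255,255)))
    A=out('top',T,290,155,45,50,12,L,'a'); B=out('side',S,278,182,45,50,12,L,'b')
    cv2.imwrite('pics/ov1.png',cv2.resize(np.hstack([A,B]),None,fx=.74,fy=.74))
E
python3 ov.py
```

```text
(no output)
```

View pics/ov1.png

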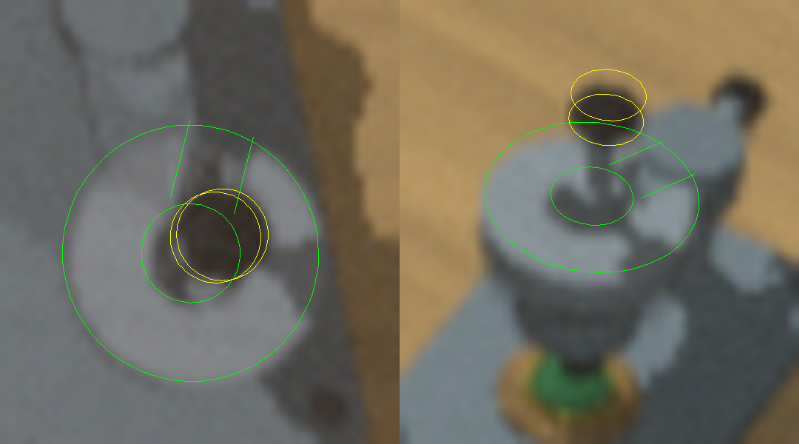

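```bash
python3 - <<'E'
from h import *
for n,cx,cy in(('top',.579,-.1615),('side',.575,-.1655)):
    im=cv2.imread(f'pics/{n}0.png').max(2).astype(np.float32)
    print(n)
    for r in(.020,.025,.030,.033):
        th=np.radians(np.arange(-110,71,6))
        q=proj(n,np.c_[cx+r*np.cos(th),cy+r*np.sin(th),0*th+.106]).astype(np.float32)
        print(r,cv2.remap(im,q[:,0],q[:,1],cv2.INTER_LINEAR).ravel().astype(int))
    print(np.round(np.degrees(th)))
E
```

```text
top
0.02 [118  95  74  67  65  65  60  60  60  57  66  68  77  83  83  74  73  77
  84  96 114 124 118 119 121 124 128 133 134 135 135]
0.025 [113  89  85  90 115 130 132 130 129 126 126 128 114 103 103  89  77  81
  89 112 123 120 118 116 118 118 125 130 134 134 136]
0.03 [ 85  83  83  84 108 132 135 133 133 133 133 132 126  93  78  75  77  81
  97 116 120 117 116 117 115 116 115 120 128 132 132]
0.033 [ 85  85  84  83  97 125 129 124 123 121 117 112 107  82  73  71  73  75
  96 105 106 107 109 110 109 106 101 107 111 112 109]
[-110. -104.  -98.  -92.  -86.  -80.  -74.  -68.  -62.  -56.  -50.  -44.
  -38.  -32.  -26.  -20.  -14.   -8.   -2.    4.   10.   16.   22.   28.
   34.   40.   46.   52.   58.   64.   70.]
side
0.02 [118 101  94 103 118 130 142 149 151 152 152 150 147 142 134 126 122 113
  97  88  86  99  98  83  81  89 107 140 147 150 151]
0.025 [ 90  85  85  86  97 121 142 151 153 152 152 151 150 146 139 129 120 115
 115 100  94 109 119  93  81  87 111 140 149 149 152]
0.03 [ 84  84  83  84  97 118 128 127 130 134 137 139 141 142 127 113 106 109
 108 110 115 118 110  86  64  73 104 131 144 148 149]
0.033 [ 82  80  78  78  80  87  89  92  90  84  84  95 110 119 109 110 113 120
 120 119 120 116 100  73  53  60  91 130 147 148 145]
[-110. -104.  -98.  -92.  -86.  -80.  -74.  -68.  -62.  -56.  -50.  -44.
  -38.  -32.  -26.  -20.  -14.   -8.   -2.    4.   10.   16.   22.   28.
   34.   40.   46.   52.   58.   64.   70.]
```

The lower slot points to about -0.30 rad, so the big weight's slot has to end at about 2.84 rad. That means turning it about +2.69 from the tray. First I'll move over the weight with a partial opening that clears the tray wall.

>>> jog_arm:
  rows:
    - [35,-21,0,0.12,0.72]
    - [70,-43,0,0.24,0.72]
    - [105,-65,0,0.345,0.72]
    - [140,-86,0,0.345,0.72]
    - [175,-108,0,0.345,0.72]
  force: 30

```text
t: 1.42
eef_pos: [0.3503, 0.3885, 0.2314]
eef_rot: [[0.009, 1.0, 0.0], [1.0, -0.009, 0.0], [0.0, 0.0, -1.0]]
contact_force: [1.3, 0.6, 0.4]
width: 0.0617
```

>>> jog_arm:
  rows:
    - [35,-21,0,0,0.72]
    - [70,-43,0,0,0.72]
    - [105,-65,0,0,0.72]
    - [140,-86,0,0,0.72]
    - [175,-108,0,0,0.72]

```text
t: 1.83
eef_pos: [0.5256, 0.2802, 0.2313]
eef_rot: [[0.011, 1.0, 0.0], [1.0, -0.011, 0.0], [0.0, 0.0, -1.0]]
contact_force: [-0.3, 1.9, 0.2]
width: 0.0618
```

```bash
python3 - <<'E'
from h import *
s=ctrl.read_state(); print({k:np.round(s[k],3).tolist() for k in('t','joint_pos','eef_pos','eef_rot','contact_force','width')})
E
```

```text
{'t': 1.833, 'joint_pos': [0.353, 0.386, 0.137, 1.321, 0.0, 0.364], 'eef_pos': [0.526, 0.28, 0.231], 'eef_rot': [[0.011, 1.0, 0.0], [1.0, -0.011, 0.0], [0.0, 0.0, -1.0]], 'contact_force': [-0.326, 1.897, 0.244], 'width': 0.062}
```

>>> jog_arm:
  rows:
    - [8,-3,-40,-0.1,0.72]
    - [8,-3,-80,-0.1,0.72]
    - [8,-3,-120,-0.1,0.72]
    - [8,-3,-160,-0.1,0.72]
    - [8,-3,-165,-0.1,0.72]

```text
t: 2.25
eef_pos: [0.5289, 0.2773, 0.0604]
eef_rot: [[0.111, 0.994, -0.008], [0.994, -0.111, -0.003], [-0.004, -0.008, -1.0]]
contact_force: [-0.3, -0.2, -1.3]
width: 0.0611
```

```bash
python3 - <<'E'
from h import *
im=save('top','top1');im2=save('side','side1')
s=ctrl.read_state(); print({k:np.round(s[k],4).tolist() for k in('t','joint_pos','eef_pos','eef_rot','contact_force','width')})
A=cv2.resize(im[165:240,100:180],None,fx=5,fy=5,interpolation=cv2.INTER_CUBIC)
B=cv2.resize(im2[130:205,155:235],None,fx=5,fy=5,interpolation=cv2.INTER_CUBIC)
cv2.imwrite('pics/c1.png',np.hstack([A,B])[:,:,::-1])
E
```

```text
{'t': 2.35, 'joint_pos': [0.3468, 0.4841, -0.1667, 0.9227, -0.0, 0.4576], 'eef_pos': [0.5313, 0.2784, 0.0658], 'eef_rot': [[0.1106, 0.9939, -0.0026], [0.9939, -0.1106, -0.0009], [-0.0012, -0.0025, -1.0]], 'contact_force': [-0.1733, 0.4777, 1.0116], 'width': 0.0615}
```

View pics/c1.png

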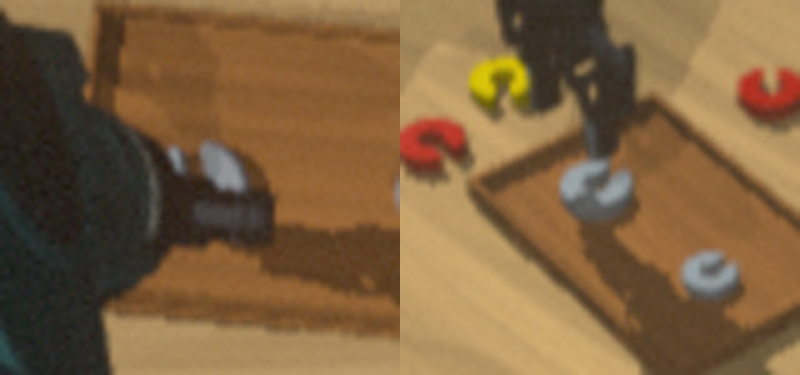

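The top view at (139,203) is partly hidden by the wrist. The side view shows the fingers above the weight at (194,168), which hasn't moved. The tool is about 10 mm short in x, so I'll correct that and then descend.

>>> jog_arm:
  rows:
    - [10,-5,0,0,0.72]
    - [10,-5,-15,0,0.72]
    - [10,-5,-30,0,0.72]
    - [10,-5,-40,0,0.72]
    - [10,-5,-45,0,0.72]

```text
t: 2.77
eef_pos: [0.5432, 0.2737, 0.022]
eef_rot: [[0.111, 0.994, 0.002], [0.994, -0.111, 0.0], [0.001, 0.002, -1.0]]
contact_force: [0.2, 0.3, -1.3]
width: 0.0617
```

```bash
cat > st.py <<'E'
from h import *
s=ctrl.read_state(); print({k:np.round(s[k],4).tolist() for k in('t','joint_pos','eef_pos','contact_force','ft_torque','width')}, 'yaw',np.arctan2(s['eef_rot'][1][0],s['eef_rot'][0][0]))
E
python3 - <<'E'
from h import *
im2=save('side','side2')
import st
B=cv2.resize(im2[130:205,155:235],None,fx=8,fy=8,interpolation=cv2.INTER_CUBIC)
cv2.imwrite('pics/c2.png',B[:,:,::-1])
E
```

```text
{'t': 2.8167, 'joint_pos': [0.333, 0.5346, -0.2119, 0.8237, -0.0001, 0.4439], 'eef_pos': [0.5427, 0.2736, 0.0213], 'contact_force': [-0.055, -0.4321, -1.6116], 'ft_torque': [-0.0222, 0.0816, -0.029], 'width': 0.0612} yaw 1.459904827292867
```

View pics/c2.png

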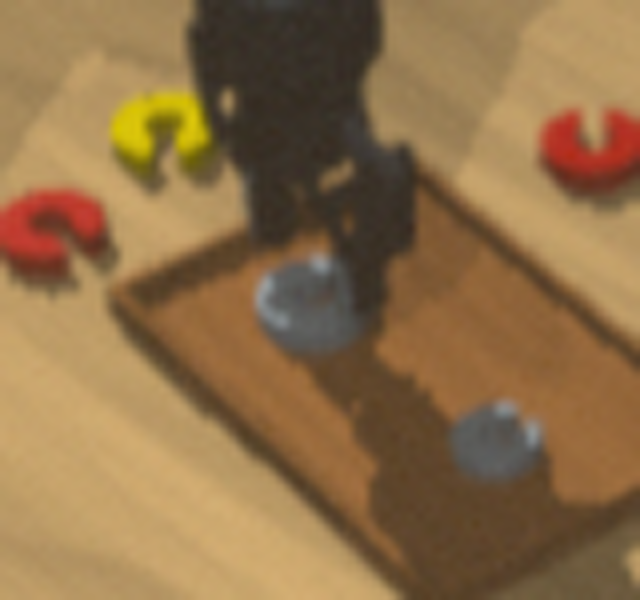

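The fingers straddle the weight, with the weight at (310,300) in the crop and one finger on each side. I'll finish the descent and close.

>>> jog_arm:
  rows:
    - [-1,-1,-6,0,0.72]
    - [-1,-1,-11,0,0.72]
    - [-1,-1,-15,0,0.72]
    - [-1,-1,-15,0,0.72]

```text
t: 3.15
eef_pos: [0.5408, 0.2726, 0.0058]
eef_rot: [[0.11, 0.994, -0.001], [0.994, -0.11, -0.0], [-0.0, -0.001, -1.0]]
contact_force: [0.9, 0.7, 0.3]
width: 0.0613
```

>>> jog_arm:
  rows:
    - [0,0,0,0,0.5]
    - [0,0,0,0,0.3]
    - [0,0,0,0,0.3]
    - [0,0,0,0,0.3]
  force: 40

```text
t: 3.48
eef_pos: [0.5411, 0.2727, 0.0068]
eef_rot: [[0.11, 0.994, 0.0], [0.994, -0.11, 0.0], [0.0, 0.0, -1.0]]
contact_force: [-2.6, -0.4, 5.7]
width: 0.0485
```

```bash
python3 st.py
```

```text
{'t': 3.4833, 'joint_pos': [0.3324, 0.5469, -0.2356, 0.7879, 0.0001, 0.4431], 'eef_pos': [0.5411, 0.2727, 0.0068], 'contact_force': [-2.5947, -0.4227, 5.6923], 'ft_torque': [-0.0271, 0.5373, 0.0], 'width': 0.0485} yaw 1.4601280766800788
```

>>> jog_arm:
  rows:
    - [0,0,1,0,0.3]
    - [0,0,2,0,0.3]
    - [0,0,2,0,0.3]
  force: 60

```text
t: 3.73
eef_pos: [0.5412, 0.2727, 0.0085]
eef_rot: [[0.111, 0.994, 0.0], [0.994, -0.111, 0.0], [0.0, 0.0, -1.0]]
contact_force: [-0.3, 0.9, -1.5]
width: 0.0478
```

```bash
python3 st.py
```

```text
{'t': 3.7333, 'joint_pos': [0.3324, 0.5453, -0.2332, 0.792, -0.0, 0.4432], 'eef_pos': [0.5412, 0.2727, 0.0085], 'contact_force': [-0.3236, 0.8825, -1.4687], 'ft_torque': [-0.0211, 0.0027, 0.0153], 'width': 0.0478} yaw 1.4600138388299608
```

The weight is lifted, with the wrist reading -1.5 N. Next I'll raise it, carry it across and turn it.

>>> jog_arm:
  rows:
    - [0,0,20,0,0.3]
    - [0,0,55,0,0.3]
    - [0,0,95,0.12,0.3]
    - [0,0,135,0.24,0.3]
    - [0,0,170,0.36,0.3]

```text
t: 4.15
eef_pos: [0.5409, 0.2726, 0.1809]
eef_rot: [[-0.252, 0.968, 0.001], [0.968, 0.252, 0.0], [0.0, 0.001, -1.0]]
contact_force: [0.3, 0.0, -1.2]
width: 0.0481
```

>>> jog_arm:
  rows:
    - [4,-20,15,0.12,0.3]
    - [9,-45,15,0.24,0.3]
    - [14,-70,15,0.36,0.3]
    - [19,-95,15,0.48,0.3]
    - [24,-120,15,0.6,0.3]

```text
t: 4.57
eef_pos: [0.5651, 0.1515, 0.1933]
eef_rot: [[-0.755, 0.656, 0.0], [0.656, 0.755, -0.0], [-0.0, 0.0, -1.0]]
contact_force: [-0.2, -0.1, -1.4]
width: 0.0473
```

>>> jog_arm:
  rows:
    - [5,-25,0,0.12,0.3]
    - [10,-50,0,0.24,0.3]
    - [15,-75,0,0.36,0.3]
    - [20,-100,0,0.48,0.3]
    - [25,-125,0,0.6,0.3]

```text
t: 4.98
eef_pos: [0.5901, 0.0264, 0.1932]
eef_rot: [[-0.993, 0.115, -0.0], [0.115, 0.993, -0.0], [0.0, -0.0, -1.0]]
contact_force: [0.6, -0.3, -0.9]
width: 0.0479
```

>>> jog_arm:
  rows:
    - [5,-25,0,0.12,0.3]
    - [10,-50,0,0.24,0.3]
    - [15,-75,0,0.36,0.3]
    - [20,-100,0,0.48,0.3]
    - [25,-125,0,0.6,0.3]

```text
t: 5.4
eef_pos: [0.6151, -0.0987, 0.1932]
eef_rot: [[-0.885, -0.466, -0.0], [-0.466, 0.885, 0.0], [0.0, 0.0, -1.0]]
contact_force: [0.6, 0.7, -0.6]
width: 0.0477
```

```bash
python3 st.py
```

```text
{'t': 5.4, 'joint_pos': [-0.2898, 0.4454, 0.1302, 1.2558, -0.0, -2.3448], 'eef_pos': [0.6151, -0.0987, 0.1932], 'contact_force': [0.5777, 0.7092, -0.5618], 'ft_torque': [0.0056, -0.0631, 0.0134], 'width': 0.0477} yaw -2.657317486847563
```

>>> jog_arm:
  rows:
    - [4,-20,0,0.12,0.3]
    - [8,-40,0,0.24,0.3]
    - [12,-60,0,0.36,0.3]
    - [16,-81,0,0.48,0.3]
    - [16,-81,0,0.52,0.3]

```text
t: 5.82
eef_pos: [0.6314, -0.1818, 0.1926]
eef_rot: [[-0.538, -0.843, -0.0], [-0.843, 0.538, -0.001], [0.001, -0.0, -1.0]]
contact_force: [0.9, 0.0, -0.4]
width: 0.048
```

>>> jog_arm:
  rows:
    - [0,0,-20,0,0.3]
    - [0,0,-45,0,0.3]
    - [0,0,-60,0,0.3]
    - [0,0,-70,0,0.3]
    - [0,0,-70,0,0.3]

```text
t: 6.23
eef_pos: [0.6301, -0.178, 0.1212]
eef_rot: [[-0.542, -0.841, -0.003], [-0.841, 0.542, 0.001], [0.001, 0.003, -1.0]]
contact_force: [-0.5, 0.2, -1.7]
width: 0.0475
```

```bash
python3 - <<'E'
from h import *
import st
im=save('top','top3');im2=save('side','side3')
A=cv2.resize(im[135:210,280:360],None,fx=5,fy=5,interpolation=cv2.INTER_CUBIC)
B=cv2.resize(im2[165:240,270:350],None,fx=5,fy=5,interpolation=cv2.INTER_CUBIC)
cv2.imwrite('pics/c3.png',np.hstack([A,B])[:,:,::-1])
E
```

```text
{'t': 6.2333, 'joint_pos': [-0.3996, 0.5337, 0.0864, 1.1267, -0.0, -2.9688], 'eef_pos': [0.6301, -0.178, 0.1212], 'contact_force': [-0.4615, 0.1598, -1.6602], 'ft_torque': [0.0202, 0.0329, -0.0377], 'width': 0.0475} yaw -2.1432241574906157
```

View pics/c3.png

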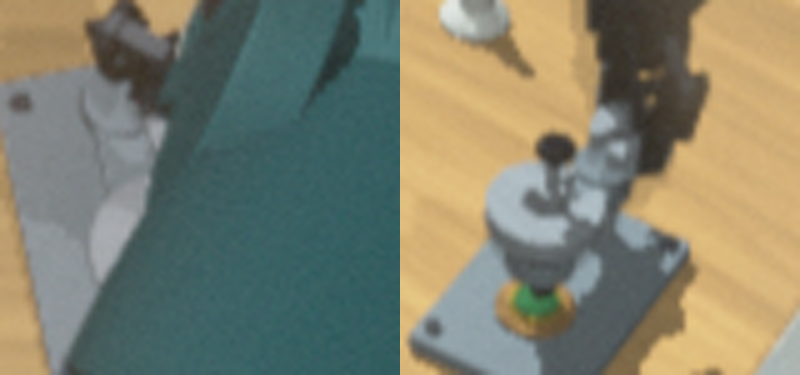

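```bash
cat > k.py <<'E'
from fit import *
exec(open('a.py').read().split("# knob silhouette")[1].split("for n,im,(c0")[0].split('\n',1)[1])
T=cv2.imread('pics/top0.png')[:,:,::-1]; S=cv2.imread('pics/side0.png')[:,:,::-1]; S3=cv2.imread('pics/side3.png')[:,:,::-1]
for nm,n,im,(c0,c1,r0,r1),px in(('T','top',T,(306,325,172,190),(315,181)),('S','side',S,(292,306,187,198),(301,194.5)),('S3','side',S3,(292,306,187,198),(301,194.5))):
  for lo,hi in((50,70),(50,80),(50,100),(50,150)):
    g=-np.clip(im[r0:r1,c0:c1].astype(float).max(2),lo,hi)
    p=onz(n,px,.1455)
    def cost(q): return -np.corrcoef(kn(n,p[0]+q[0]/1e3,p[1]+q[1]/1e3,c0,r0,c1-c0,r1-r0).ravel(),g.ravel())[0,1]
    r=minimize(cost,[0,0],method='Nelder-Mead',options=dict(initial_simplex=[[0,0],[4,0],[0,4]])); q=p[:2]*1e3+r.x
    print(nm,lo,hi,q.round(1),round(r.fun,3),'proj',proj(n,[q[0]/1e3,q[1]/1e3,.1455])[0].round(2))
print('top est in side',proj('side',[.5807,-.1623,.1455]))
E
python3 k.py; python3 - <<'E'
import sys; sys.argv=['x']
from ov import *
S=cv2.imread('pics/side3.png')
th=.178; c,s=np.cos(th),np.sin(th)
def pl(z): 
    p=np.array([[-60,-55],[105,-55],[105,55],[-60,55],[-60,-55]])/1e3
    return np.c_[.5758+c*p[:,0]-s*p[:,1],-.1637+s*p[:,0]+c*p[:,1],np.full(5,z)]
ax=np.array([.5758,-.1637])
col=ax+.078*np.array([c,s])
L=[(pl(.014),(0,255,0))]+[(np.c_[ax[0]+.028*np.cos(a),ax[1]+.028*np.sin(a),0*a+.09],(255,255,0))]
for z in(.140,.151): L.append((np.c_[.5805+.012*np.cos(a),-.1623+.012*np.sin(a),0*a+z],(0,255,255)))
A=out('top',T,275,140,70,75,7,L,'a'); B=out('side',S,268,180,70,75,7,L,'b')
cv2.imwrite('pics/ov3.png',cv2.resize(np.hstack([A,B]),None,fx=.8,fy=.8))
E
```

```text
T 50 70 [ 581.6 -163.5] -0.88 proj [314.64 180.61]
T 50 80 [ 581.3 -162.7] -0.91 proj [314.31 180.74]
T 50 100 [ 580.7 -162.3] -0.87 proj [314.14 181.01]
T 50 150 [ 580.8 -162.2] -0.778 proj [314.1  180.93]
S 50 70 [ 570.2 -169.4] -0.777 proj [300.53 196.58]
S 50 80 [ 570.7 -168.9] -0.827 proj [300.54 196.41]
S 50 100 [ 571.7 -168.1] -0.871 proj [300.54 196.1 ]
S 50 150 [ 573.6 -167.2] -0.962 proj [300.7  195.62]
S3 50 70 [ 572.1 -173.3] -0.689 proj [302.04 196.9 ]
S3 50 80 [ 571.7 -171.8] -0.739 proj [301.53 196.72]
S3 50 100 [ 570.8 -168.9] -0.817 proj [300.54 196.39]
S3 50 150 [ 572.5 -168. ] -0.909 proj [300.69 195.94]
top est in side [[300.9538188  193.55187462]]
```

View pics/ov3.png

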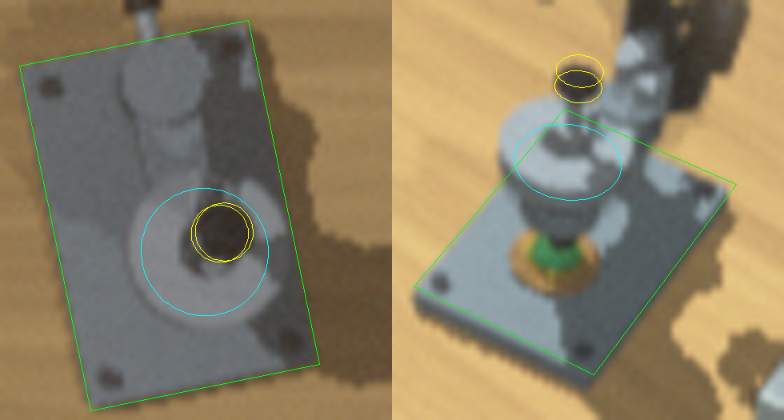

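The top view is fully blocked by the arm. The side view shows the weight held clear behind the knob, which is at (302,195). My stem estimate is about (580,-163) mm, and the slot is already lined up with it to about 0.5 mm. I'll go forward in small steps and watch the force.

>>> jog_arm:
  rows:
    - [-5,1.5,0,0,0.3]
    - [-10,3,0,0,0.3]
    - [-15,4.5,0,0,0.3]
    - [-18,5.5,0,0,0.3]
    - [-18,5.5,0,0,0.3]

```text
t: 6.75
eef_pos: [0.6124, -0.1726, 0.1239]
eef_rot: [[-0.542, -0.841, 0.0], [-0.841, 0.542, -0.0], [-0.0, -0.0, -1.0]]
contact_force: [0.9, 0.9, -0.7]
width: 0.0475
```

```bash
cat > look.py <<'E'
import sys
from h import *
import st
k=sys.argv[1]
im2=save('side','side'+k)
B=cv2.resize(im2[175:230,275:335],None,fx=10,fy=10,interpolation=cv2.INTER_CUBIC)
cv2.imwrite(f'pics/c{k}.png',B[:,:,::-1])
E
python3 look.py 4
```

```text
{'t': 6.75, 'joint_pos': [-0.4027, 0.4987, 0.0304, 1.1021, 0.0, -2.9719], 'eef_pos': [0.6124, -0.1726, 0.1239], 'contact_force': [0.9113, 0.8634, -0.726], 'ft_torque': [0.003, -0.0094, 0.0145], 'width': 0.0475} yaw -2.1432119292340195
```

View pics/c4.png

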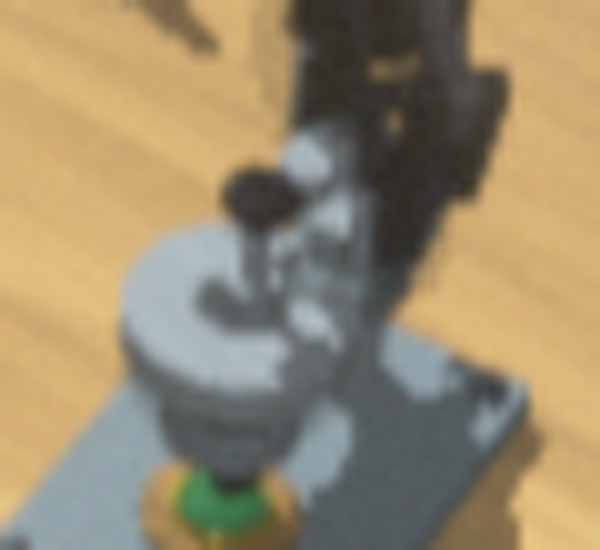

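>>> jog_arm:
  rows:
    - [0,0,-2,0,0.3]
    - [0,0,-3.5,0,0.3]
    - [0,0,-3.5,0,0.3]
    - [0,0,-3.5,0,0.3]

```text
t: 7.13
eef_pos: [0.613, -0.1729, 0.1195]
eef_rot: [[-0.542, -0.841, -0.0], [-0.841, 0.542, 0.0], [0.0, 0.0, -1.0]]
contact_force: [0.0, 0.1, -0.2]
width: 0.0476
```

```bash
cat > ovs.py <<'E'
import sys
from ov import *
import st
s=ctrl.read_state(); p=np.array(s['eef_pos'])
k=sys.argv[1]; yaw=np.arctan2(s['eef_rot'][1][0],s['eef_rot'][0][0])
im=save('side','side'+k)[:,:,::-1].copy()
th=yaw+2*np.pi-1.46+.155
L=[]
for z in(0,.014): 
    for P in weight(p[0],p[1],th,p[2]-.0008+z,.05,.019,.011): L.append((P,(0,255,0) if z else (255,128,0)))
for z in(.140,.151): L.append((np.c_[.5805+.012*np.cos(a),-.1623+.012*np.sin(a),0*a+z],(0,255,255)))
B=out('side',im,285,180,40,32,14,L,'');B0=out('side',im,285,180,40,32,14,[],'')
cv2.imwrite(f'pics/o{k}.png',cv2.resize(np.hstack([B0,B]),None,fx=.71,fy=.71))
E
python3 ovs.py 5
```

```text
{'t': 7.1333, 'joint_pos': [-0.4027, 0.5029, 0.0256, 1.0939, -0.0, -2.9718], 'eef_pos': [0.613, -0.1729, 0.1195], 'contact_force': [0.0341, 0.1253, -0.1897], 'ft_torque': [0.0328, 0.0017, 0.029], 'width': 0.0476} yaw -2.1432076618309686
```

View pics/o5.png

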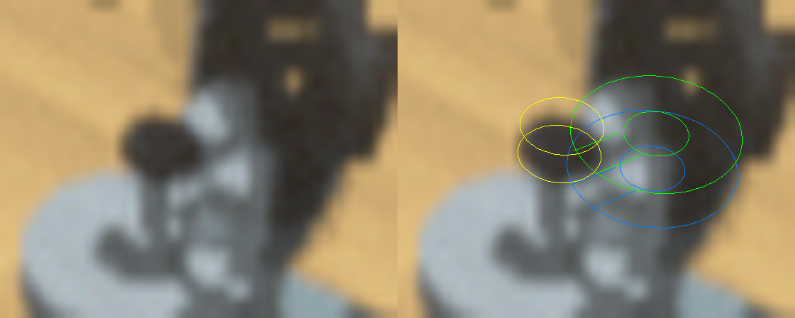

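The projected weight matches the picture: lit halves at (210,115) and (235,175) with the slot between them, facing the knob at (160,145). I'll keep going gently.

>>> jog_arm:
  rows:
    - [-2,0.6,0,0,0.3]
    - [-4,1.2,0,0,0.3]
    - [-4,1.2,0,0,0.3]

```text
t: 7.43
eef_pos: [0.6087, -0.1715, 0.1198]
eef_rot: [[-0.542, -0.841, -0.0], [-0.841, 0.542, 0.0], [0.0, 0.0, -1.0]]
contact_force: [0.3, -0.0, -0.5]
width: 0.0473
```

>>> jog_arm:
  rows:
    - [-1,0.3,0,0,0.3]
    - [-2,0.6,0,0,0.3]
    - [-2,0.6,0,0,0.3]

```text
t: 7.68
eef_pos: [0.6069, -0.171, 0.1198]
eef_rot: [[-0.542, -0.841, -0.0], [-0.841, 0.542, 0.0], [-0.0, 0.0, -1.0]]
contact_force: [-0.3, -1.0, -1.8]
width: 0.0474
```

>>> jog_arm:
  rows:
    - [-1,0.3,0,0,0.3]
    - [-2,0.6,0,0,0.3]
    - [-2,0.6,0,0,0.3]

```text
t: 7.93
eef_pos: [0.6048, -0.1704, 0.1198]
eef_rot: [[-0.542, -0.841, -0.0], [-0.841, 0.542, 0.0], [0.0, 0.0, -1.0]]
contact_force: [-0.1, -0.4, -2.3]
width: 0.0477
```

>>> jog_arm:
  rows:
    - [-0.5,0.2,0,0,0.3]
    - [-1,0.3,0,0,0.3]
    - [-1,0.3,0,0,0.3]

```text
t: 8.18
eef_pos: [0.604, -0.1702, 0.1198]
eef_rot: [[-0.542, -0.841, -0.0], [-0.841, 0.542, 0.0], [0.0, 0.0, -1.0]]
contact_force: [0.7, 0.4, -1.9]
width: 0.0477
```

>>> jog_arm:
  rows:
    - [-1,0.3,0,0,0.3]
    - [-2,0.6,0,0,0.3]
    - [-2,0.6,0,0,0.3]

```text
t: 8.43
eef_pos: [0.6018, -0.1695, 0.1198]
eef_rot: [[-0.542, -0.841, -0.0], [-0.841, 0.542, 0.0], [0.0, 0.0, -1.0]]
contact_force: [1.1, -0.3, -1.3]
width: 0.0479
```

>>> jog_arm:
  rows:
    - [-1,0.3,0,0,0.3]
    - [-2,0.6,0,0,0.3]
    - [-2,0.6,0,0,0.3]

```text
t: 8.68
eef_pos: [0.5998, -0.1689, 0.1198]
eef_rot: [[-0.542, -0.841, -0.0], [-0.841, 0.542, 0.0], [0.0, 0.0, -1.0]]
contact_force: [-0.4, 0.0, -0.8]
width: 0.0477
```

>>> jog_arm:
  rows:
    - [-1,0.3,0,0,0.3]
    - [-2,0.6,0,0,0.3]
    - [-2,0.6,0,0,0.3]

```text
t: 8.93
eef_pos: [0.5979, -0.1683, 0.1198]
eef_rot: [[-0.542, -0.841, -0.0], [-0.841, 0.542, 0.0], [0.0, 0.0, -1.0]]
contact_force: [-0.1, -0.2, -1.2]
width: 0.0478
```

>>> jog_arm:
  rows:
    - [-1,0.3,0,0,0.3]
    - [-2,0.6,0,0,0.3]
    - [-2,0.6,0,0,0.3]

```text
t: 9.18
eef_pos: [0.5959, -0.1677, 0.1198]
eef_rot: [[-0.542, -0.841, -0.0], [-0.841, 0.542, 0.0], [0.0, 0.0, -1.0]]
contact_force: [-0.1, 0.0, -1.7]
width: 0.0476
```

```bash
python3 ovs.py 6
```

```text
{'t': 9.1833, 'joint_pos': [-0.4059, 0.473, -0.0267, 1.0712, -0.0, -2.9751], 'eef_pos': [0.5959, -0.1677, 0.1198], 'contact_force': [-0.0792, 0.0184, -1.7369], 'ft_torque': [-0.0034, 0.0137, 0.0119], 'width': 0.0476} yaw -2.143164717516468
```

View pics/o6.png

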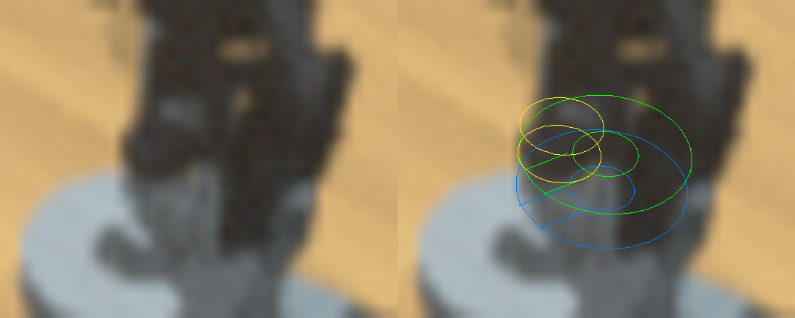

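>>> jog_arm:
  rows:
    - [-1,0.3,0,0,0.3]
    - [-2,0.6,0,0,0.3]
    - [-3,0.9,0,0,0.3]
    - [-3,0.9,0,0,0.3]

```text
t: 9.57
eef_pos: [0.5928, -0.1668, 0.1198]
eef_rot: [[-0.542, -0.841, -0.0], [-0.841, 0.542, -0.0], [0.0, 0.0, -1.0]]
contact_force: [-0.2, -1.2, -2.3]
width: 0.0472
```

>>> jog_arm:
  rows:
    - [-1,0.3,0,0,0.3]
    - [-2,0.6,0,0,0.3]
    - [-3,0.9,0,0,0.3]
    - [-3,0.9,0,0,0.3]

```text
t: 9.9
eef_pos: [0.5899, -0.166, 0.1198]
eef_rot: [[-0.542, -0.841, -0.0], [-0.841, 0.542, -0.0], [0.0, -0.0, -1.0]]
contact_force: [0.6, -1.6, -2.0]
width: 0.0476
```

>>> jog_arm:
  rows:
    - [-1,0.3,0,0,0.3]
    - [-2,0.6,0,0,0.3]
    - [-3,0.9,0,0,0.3]
    - [-3,0.9,0,0,0.3]

```text
t: 10.23
eef_pos: [0.5869, -0.1652, 0.1198]
eef_rot: [[-0.542, -0.841, 0.0], [-0.841, 0.542, -0.0], [0.0, -0.0, -1.0]]
contact_force: [0.0, -3.9, -0.6]
width: 0.0482
```

>>> jog_arm:
  rows:
    - [-1,0.3,0,0,0.3]
    - [-2,0.6,0,0,0.3]
    - [-3,0.9,0,0,0.3]
    - [-3,0.9,0,0,0.3]

```text
t: 10.57
eef_pos: [0.5836, -0.1637, 0.1197]
eef_rot: [[-0.541, -0.841, -0.001], [-0.841, 0.541, 0.001], [-0.0, 0.001, -1.0]]
contact_force: [0.1, -0.2, -1.4]
width: 0.0475
```

>>> jog_arm:
  rows:
    - [-1,0.3,0,0,0.3]
    - [-2,0.6,0,0,0.3]
    - [-3,0.9,0,0,0.3]
    - [-3,0.9,0,0,0.3]

```text
t: 10.9
eef_pos: [0.5809, -0.1631, 0.1198]
eef_rot: [[-0.542, -0.841, -0.0], [-0.841, 0.542, 0.0], [-0.0, 0.0, -1.0]]
contact_force: [1.1, 0.6, -1.2]
width: 0.0476
```

There was one light touch of 3.9 N on the slot wall, then the neck dropped free into the bore. Now I'll find the bore wall by touch along the slot direction.

>>> jog_arm:
  rows:
    - [-1,0.3,0,0,0.3]
    - [-2,0.6,0,0,0.3]
    - [-2,0.6,0,0,0.3]

```text
t: 11.15
eef_pos: [0.5789, -0.1626, 0.1198]
eef_rot: [[-0.542, -0.841, -0.0], [-0.841, 0.542, 0.0], [0.0, 0.0, -1.0]]
contact_force: [-0.2, 0.1, -1.5]
width: 0.048
```

>>> jog_arm:
  rows:
    - [-0.5,0.2,0,0,0.3]
    - [-1,0.3,0,0,0.3]
    - [-1,0.3,0,0,0.3]

```text
t: 11.4
eef_pos: [0.578, -0.1623, 0.1198]
eef_rot: [[-0.542, -0.841, -0.0], [-0.841, 0.542, 0.0], [-0.0, 0.0, -1.0]]
contact_force: [-0.4, 0.3, -1.5]
width: 0.0477
```

>>> jog_arm:
  rows:
    - [-0.5,0.2,0,0,0.3]
    - [-1,0.3,0,0,0.3]
    - [-1,0.3,0,0,0.3]

```text
t: 11.65
eef_pos: [0.577, -0.162, 0.1198]
eef_rot: [[-0.542, -0.841, -0.0], [-0.841, 0.542, 0.0], [-0.0, 0.0, -1.0]]
contact_force: [-0.2, 0.2, -1.0]
width: 0.0479
```

>>> jog_arm:
  rows:
    - [-0.5,0.2,0,0,0.3]
    - [-1,0.3,0,0,0.3]
    - [-1,0.3,0,0,0.3]

```text
t: 11.9
eef_pos: [0.5759, -0.1617, 0.1198]
eef_rot: [[-0.542, -0.841, -0.0], [-0.841, 0.542, 0.0], [0.0, 0.0, -1.0]]
contact_force: [-0.1, -0.1, -0.8]
width: 0.0475
```

>>> jog_arm:
  rows:
    - [-0.5,0.2,0,0,0.3]
    - [-1,0.3,0,0,0.3]
    - [-1,0.3,0,0,0.3]

```text
t: 12.15
eef_pos: [0.575, -0.1615, 0.1198]
eef_rot: [[-0.542, -0.841, 0.0], [-0.841, 0.542, -0.0], [0.0, -0.0, -1.0]]
contact_force: [0.3, -0.4, -1.4]
width: 0.0478
```

>>> jog_arm:
  rows:
    - [-0.5,0.2,0,0,0.3]
    - [-1,0.3,0,0,0.3]
    - [-1,0.3,0,0,0.3]

```text
t: 12.4
eef_pos: [0.5739, -0.1611, 0.1198]
eef_rot: [[-0.542, -0.841, -0.0], [-0.841, 0.542, 0.0], [0.0, 0.0, -1.0]]
contact_force: [0.3, 0.5, -1.3]
width: 0.0474
```

>>> jog_arm:
  rows:
    - [-0.5,0.2,0,0,0.3]
    - [-1,0.3,0,0,0.3]
    - [-1,0.3,0,0,0.3]

```text
t: 12.65
eef_pos: [0.573, -0.1608, 0.1198]
eef_rot: [[-0.542, -0.841, -0.0], [-0.841, 0.542, 0.0], [0.0, 0.0, -1.0]]
contact_force: [-0.2, 0.4, -1.4]
width: 0.0476
```

>>> jog_arm:
  rows:
    - [-0.5,0.2,0,0,0.3]
    - [-1,0.3,0,0,0.3]
    - [-1,0.3,0,0,0.3]

```text
t: 12.9
eef_pos: [0.5723, -0.1606, 0.1199]
eef_rot: [[-0.542, -0.841, 0.001], [-0.841, 0.542, -0.0], [-0.0, -0.001, -1.0]]
contact_force: [2.3, -0.4, -1.9]
width: 0.0477
```

>>> jog_arm:
  rows:
    - [-0.5,0.2,0,0,0.3]
    - [-1,0.3,0,0,0.3]
    - [-1,0.3,0,0,0.3]

```text
t: 13.15
eef_pos: [0.572, -0.1605, 0.12]
eef_rot: [[-0.542, -0.841, 0.002], [-0.841, 0.542, -0.0], [-0.001, -0.002, -1.0]]
contact_force: [7.5, -1.4, -5.7]
width: 0.0474
```

Contact with the back of the bore is at about x=572.4. I'll back off to the middle and probe sideways both ways.

>>> jog_arm:
  rows:
    - [2,-0.6,0,0,0.3]
    - [4,-1.2,0,0,0.3]
    - [6.5,-2,0,0,0.3]
    - [6.5,-2,0,0,0.3]

```text
t: 13.48
eef_pos: [0.5778, -0.1624, 0.1197]
eef_rot: [[-0.542, -0.841, -0.0], [-0.841, 0.542, 0.0], [0.0, 0.0, -1.0]]
contact_force: [-0.3, 0.8, -1.6]
width: 0.0481
```

>>> jog_arm:
  rows:
    - [-0.3,-1,0,0,0.3]
    - [-0.6,-2,0,0,0.3]
    - [-0.9,-3,0,0,0.3]
    - [-0.9,-3,0,0,0.3]

```text
t: 13.82
eef_pos: [0.5765, -0.1654, 0.1198]
eef_rot: [[-0.542, -0.84, -0.0], [-0.84, 0.542, 0.0], [0.0, 0.0, -1.0]]
contact_force: [-0.4, -0.1, -1.6]
width: 0.0479
```

>>> jog_arm:
  rows:
    - [-0.15,-0.5,0,0,0.3]
    - [-0.3,-1,0,0,0.3]
    - [-0.3,-1,0,0,0.3]

```text
t: 14.07
eef_pos: [0.5763, -0.1663, 0.1198]
eef_rot: [[-0.542, -0.841, 0.0], [-0.841, 0.542, -0.0], [0.0, -0.0, -1.0]]
contact_force: [-0.6, 0.9, -0.9]
width: 0.0478
```

>>> jog_arm:
  rows:
    - [-0.15,-0.5,0,0,0.3]
    - [-0.3,-1,0,0,0.3]
    - [-0.3,-1,0,0,0.3]

```text
t: 14.32
eef_pos: [0.576, -0.1673, 0.1198]
eef_rot: [[-0.542, -0.841, 0.0], [-0.841, 0.542, -0.0], [-0.0, -0.0, -1.0]]
contact_force: [0.0, 0.0, -2.0]
width: 0.0477
```

>>> jog_arm:
  rows:
    - [-0.15,-0.5,0,0,0.3]
    - [-0.3,-1,0,0,0.3]
    - [-0.3,-1,0,0,0.3]

```text
t: 14.57
eef_pos: [0.5757, -0.1682, 0.1198]
eef_rot: [[-0.542, -0.841, 0.0], [-0.841, 0.542, 0.0], [-0.0, 0.0, -1.0]]
contact_force: [0.4, 0.8, -1.1]
width: 0.0478
```

>>> jog_arm:
  rows:
    - [-0.15,-0.5,0,0,0.3]
    - [-0.3,-1,0,0,0.3]
    - [-0.3,-1,0,0,0.3]

```text
t: 14.82
eef_pos: [0.5756, -0.1686, 0.1198]
eef_rot: [[-0.541, -0.841, 0.0], [-0.841, 0.541, 0.002], [-0.002, 0.0, -1.0]]
contact_force: [2.0, 6.5, -0.4]
width: 0.0478
```

>>> jog_arm:
  rows:
    - [0.5,2,0,0,0.3]
    - [1,5,0,0,0.3]
    - [1.5,8,0,0,0.3]
    - [2,10,0,0,0.3]
    - [2,10,0,0,0.3]

```text
t: 15.23
eef_pos: [0.5775, -0.1589, 0.1198]
eef_rot: [[-0.541, -0.841, -0.0], [-0.841, 0.541, -0.0], [0.0, -0.0, -1.0]]
contact_force: [-0.2, -0.2, -0.9]
width: 0.0474
```

>>> jog_arm:
  rows:
    - [0,0.5,0,0,0.3]
    - [0,1,0,0,0.3]
    - [0,1,0,0,0.3]

```text
t: 15.48
eef_pos: [0.5774, -0.1583, 0.1198]
eef_rot: [[-0.542, -0.841, -0.0], [-0.841, 0.542, -0.0], [0.0, 0.0, -1.0]]
contact_force: [-0.0, 0.2, -1.1]
width: 0.0473
```

>>> jog_arm:
  rows:
    - [0,0.5,0,0,0.3]
    - [0,1,0,0,0.3]
    - [0,1,0,0,0.3]

```text
t: 15.73
eef_pos: [0.5774, -0.1573, 0.1198]
eef_rot: [[-0.542, -0.841, -0.0], [-0.841, 0.542, -0.0], [0.0, -0.0, -1.0]]
contact_force: [-0.0, -1.2, -1.5]
width: 0.048
```

>>> jog_arm:
  rows:
    - [0,0.5,0,0,0.3]
    - [0,1,0,0,0.3]
    - [0,1,0,0,0.3]

```text
t: 15.98
eef_pos: [0.5775, -0.1569, 0.1198]
eef_rot: [[-0.542, -0.84, -0.0], [-0.84, 0.542, -0.001], [0.001, -0.001, -1.0]]
contact_force: [-0.6, -5.9, -2.3]
width: 0.0478
```

The three contacts place the bore centred on the stem at TCP (577.4, -162.8). I'll go there.

>>> jog_arm:
  rows:
    - [0,-2,0,0,0.3]
    - [0,-4,0,0,0.3]
    - [0,-6.5,0,0,0.3]
    - [0,-6.5,0,0,0.3]
    - [0,-6.5,0,0,0.3]

```text
t: 16.4
eef_pos: [0.5774, -0.1629, 0.1198]
eef_rot: [[-0.542, -0.84, -0.0], [-0.84, 0.542, 0.0], [-0.0, 0.0, -1.0]]
contact_force: [-0.3, 0.1, -1.3]
width: 0.0475
```

>>> jog_arm:
  rows:
    - [0,0,-1,0,0.3]
    - [0,0,-2,0,0.3]
    - [0,0,-3,0,0.3]
    - [0,0,-3,0,0.3]

```text
t: 16.73
eef_pos: [0.5773, -0.1626, 0.1165]
eef_rot: [[-0.542, -0.841, -0.0], [-0.841, 0.542, 0.0], [0.0, 0.0, -1.0]]
contact_force: [-0.0, 0.2, -1.4]
width: 0.0476
```

>>> jog_arm:
  rows:
    - [0,0,-0.5,0,0.3]
    - [0,0,-1,0,0.3]
    - [0,0,-1,0,0.3]

```text
t: 16.98
eef_pos: [0.5774, -0.1627, 0.1157]
eef_rot: [[-0.542, -0.841, -0.0], [-0.841, 0.542, 0.0], [0.0, 0.0, -1.0]]
contact_force: [0.1, -0.3, -0.9]
width: 0.0478
```

>>> jog_arm:
  rows:
    - [0,0,-0.5,0,0.3]
    - [0,0,-1,0,0.3]
    - [0,0,-1,0,0.3]

```text
t: 17.23
eef_pos: [0.5774, -0.1627, 0.1147]
eef_rot: [[-0.542, -0.841, -0.0], [-0.841, 0.542, 0.0], [0.0, 0.0, -1.0]]
contact_force: [-1.0, -1.0, -1.4]
width: 0.0478
```

>>> jog_arm:
  rows:
    - [0,0,-0.5,0,0.3]
    - [0,0,-1,0,0.3]
    - [0,0,-1,0,0.3]

```text
t: 17.48
eef_pos: [0.5774, -0.1627, 0.1137]
eef_rot: [[-0.542, -0.841, -0.0], [-0.841, 0.542, 0.0], [0.0, 0.0, -1.0]]
contact_force: [-1.0, 0.1, -1.9]
width: 0.0476
```

>>> jog_arm:
  rows:
    - [0,0,-0.5,0,0.3]
    - [0,0,-1,0,0.3]
    - [0,0,-1,0,0.3]

```text
t: 17.73
eef_pos: [0.5774, -0.1627, 0.1127]
eef_rot: [[-0.542, -0.841, -0.0], [-0.841, 0.542, 0.0], [0.0, 0.0, -1.0]]
contact_force: [0.1, 0.5, -1.5]
width: 0.0475
```

>>> jog_arm:
  rows:
    - [0,0,-0.5,0,0.3]
    - [0,0,-1,0,0.3]
    - [0,0,-1,0,0.3]

```text
t: 17.98
eef_pos: [0.5774, -0.1627, 0.1117]
eef_rot: [[-0.542, -0.841, -0.0], [-0.841, 0.542, 0.0], [0.0, 0.0, -1.0]]
contact_force: [0.4, 0.4, -1.0]
width: 0.048
```

>>> jog_arm:
  rows:
    - [0,0,-0.5,0,0.3]
    - [0,0,-1,0,0.3]
    - [0,0,-1,0,0.3]

```text
t: 18.23
eef_pos: [0.5774, -0.1627, 0.1106]
eef_rot: [[-0.542, -0.841, -0.0], [-0.841, 0.542, 0.0], [0.0, 0.0, -1.0]]
contact_force: [0.3, -0.6, -2.0]
width: 0.0479
```

>>> jog_arm:
  rows:
    - [0,0,-0.5,0,0.3]
    - [0,0,-1,0,0.3]
    - [0,0,-1,0,0.3]

```text
t: 18.48
eef_pos: [0.5774, -0.1627, 0.1097]
eef_rot: [[-0.542, -0.841, -0.0], [-0.841, 0.542, 0.0], [0.0, 0.0, -1.0]]
contact_force: [0.0, 0.4, -1.4]
width: 0.0477
```

>>> jog_arm:
  rows:
    - [0,0,-0.5,0,0.3]
    - [0,0,-1,0,0.3]
    - [0,0,-1,0,0.3]

```text
t: 18.73
eef_pos: [0.5774, -0.1628, 0.1086]
eef_rot: [[-0.542, -0.841, -0.0], [-0.841, 0.542, 0.0], [0.0, 0.0, -1.0]]
contact_force: [0.4, -0.6, -2.3]
width: 0.0474
```

>>> jog_arm:
  rows:
    - [0,0,-0.5,0,0.3]
    - [0,0,-1,0,0.3]
    - [0,0,-1,0,0.3]

```text
t: 18.98
eef_pos: [0.5774, -0.1627, 0.1077]
eef_rot: [[-0.542, -0.841, -0.0], [-0.841, 0.542, 0.0], [0.0, 0.0, -1.0]]
contact_force: [0.0, -0.4, -1.4]
width: 0.0477
```

>>> jog_arm:
  rows:
    - [0,0,-0.3,0,0.3]
    - [0,0,-0.6,0,0.3]
    - [0,0,-0.6,0,0.3]

```text
t: 19.23
eef_pos: [0.5774, -0.1627, 0.1071]
eef_rot: [[-0.542, -0.841, -0.0], [-0.841, 0.542, 0.0], [0.0, 0.0, -1.0]]
contact_force: [-0.5, -1.0, -0.5]
width: 0.0478
```

>>> jog_arm:
  rows:
    - [0,0,-0.3,0,0.3]
    - [0,0,-0.5,0,0.3]
    - [0,0,-0.5,0,0.3]

```text
t: 19.48
eef_pos: [0.5775, -0.1628, 0.1069]
eef_rot: [[-0.542, -0.841, 0.0], [-0.841, 0.542, -0.0], [0.0, -0.0, -1.0]]
contact_force: [-0.3, 0.8, 1.9]
width: 0.048
```

>>> jog_arm:
  rows:
    - [0,0,-0.3,0,0.3]
    - [0,0,-0.5,0,0.3]
    - [0,0,-0.5,0,0.3]

```text
t: 19.73
eef_pos: [0.5776, -0.1628, 0.1068]
eef_rot: [[-0.542, -0.841, 0.001], [-0.841, 0.542, -0.0], [-0.0, -0.001, -1.0]]
contact_force: [-4.3, 0.5, 8.4]
width: 0.0476
```

It seated at TCP z≈106.9 mm, as predicted. I'll ease off the pressure and release.

>>> jog_arm:
  rows:
    - [0,0,0.4,0,0.3]
    - [0,0,0.8,0,0.3]
    - [0,0,0.8,0,0.3]
  force: 20

```text
t: 19.98
eef_pos: [0.5775, -0.1628, 0.1069]
eef_rot: [[-0.542, -0.841, -0.0], [-0.841, 0.542, 0.0], [0.0, 0.0, -1.0]]
contact_force: [-1.2, 0.4, 1.1]
width: 0.0479
```

>>> jog_arm:
  rows:
    - [0,0,0,0,0.57]
    - [0,0,0,0,0.6]
    - [0,0,0,0,0.65]
    - [0,0,0,0,0.7]
    - [0,0,0,0,0.75]

```text
t: 20.4
eef_pos: [0.5775, -0.1628, 0.107]
eef_rot: [[-0.542, -0.841, 0.0], [-0.841, 0.542, -0.0], [0.0, -0.0, -1.0]]
contact_force: [-0.4, 0.4, -0.2]
width: 0.0639
```

```bash
python3 look.py 7
```

```text
{'t': 20.4, 'joint_pos': [-0.4105, 0.4507, -0.1029, 1.0171, -0.0, -2.9797], 'eef_pos': [0.5775, -0.1628, 0.107], 'contact_force': [-0.3758, 0.3653, -0.1943], 'ft_torque': [-0.0849, 0.0575, -0.0166], 'width': 0.0639} yaw -2.1431910011645874
```

View pics/c7.png

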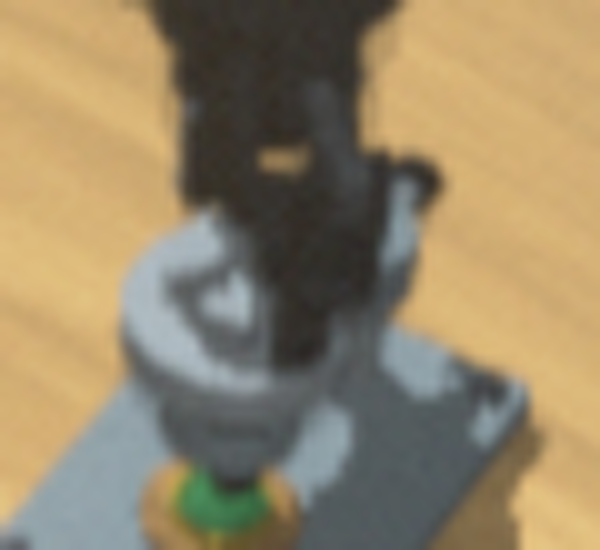

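Released with no load. The weight lies on the lower weight around (220,300) in the crop. I'll retreat straight up, then away so the top camera can see.

>>> jog_arm:
  rows:
    - [0,0,5,0,0.75]
    - [0,0,15,0,0.75]
    - [0,0,35,0,0.75]
    - [0,0,65,0,0.75]
    - [0,0,100,0,0.75]

```text
t: 20.87
eef_pos: [0.5767, -0.1625, 0.2081]
eef_rot: [[-0.542, -0.841, -0.002], [-0.841, 0.542, 0.001], [0.0, 0.002, -1.0]]
contact_force: [1.3, -0.1, 0.6]
width: 0.0642
```

>>> jog_arm:
  rows:
    - [-5,35,15,0,0.75]
    - [-10,70,15,0,0.75]
    - [-15,105,15,0,0.75]
    - [-20,140,15,0,0.75]
    - [-25,180,15,0,0.75]

```text
t: 21.28
eef_pos: [0.5521, 0.0183, 0.2232]
eef_rot: [[-0.542, -0.84, 0.001], [-0.84, 0.542, -0.0], [-0.001, -0.001, -1.0]]
contact_force: [1.4, -0.1, -0.9]
width: 0.0643
```

>>> jog_arm:
  rows:
    - [-5,35,0,0,0.75]
    - [-10,70,0,0,0.75]
    - [-15,105,0,0,0.75]
    - [-20,105,0,0,0.75]

```text
t: 21.62
eef_pos: [0.5318, 0.127, 0.223]
eef_rot: [[-0.538, -0.843, 0.001], [-0.843, 0.538, 0.001], [-0.002, -0.0, -1.0]]
contact_force: [1.0, -0.2, -0.3]
width: 0.0644
```

```bash
python3 - <<'E'
from ov import *
import st
T=save('top','top8')[:,:,::-1].copy();S=save('side','side8')[:,:,::-1].copy()
A=out('top',T,290,155,45,50,12,[],''); B=out('side',S,278,182,45,50,12,[],'')
cv2.imwrite('pics/c8.png',cv2.resize(np.hstack([A,B]),None,fx=.74,fy=.74))
E
```

```text
{'t': 21.6167, 'joint_pos': [0.0846, 0.3021, -0.0145, 1.2531, 0.0012, -2.4886], 'eef_pos': [0.5318, 0.127, 0.223], 'contact_force': [1.041, -0.1574, -0.3124], 'ft_torque': [-0.0202, 0.0371, 0.0016], 'width': 0.0644} yaw -2.139169106564355
```

View pics/c8.png

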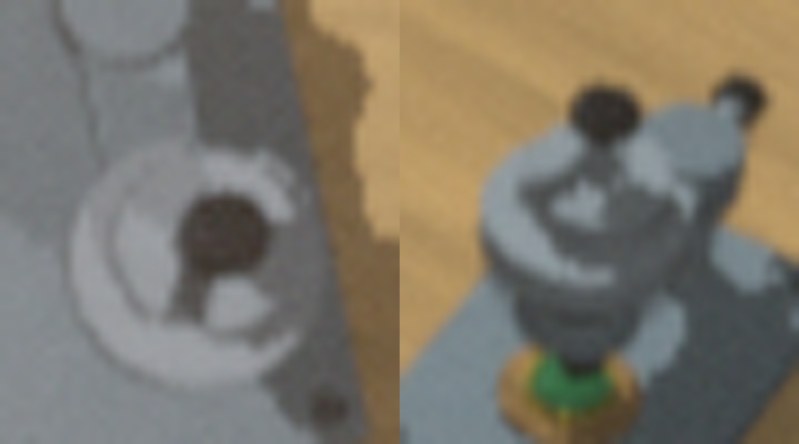

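View pics/top8.png

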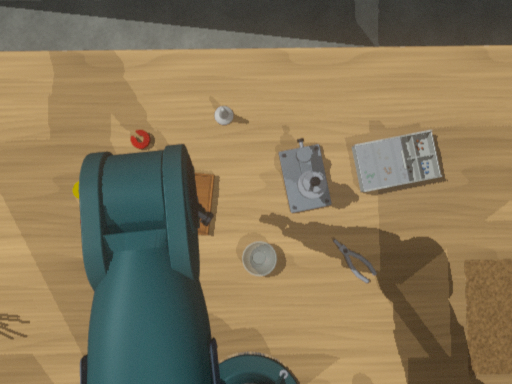

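```bash
python3 - <<'E'
from ov import *
for k,cs in(('0',[(.579,-.1615)]),('8',[(.579,-.1615),(.5765,-.1625)])):
  im=cv2.imread(f'pics/top{k}.png').max(2).astype(np.float32)
  for cx,cy in cs:
    print(k,cx,cy)
    for r in(.029,.031,.033,.036,.038):
        th=np.radians(np.arange(-180,180,10))
        q=proj('top',np.c_[cx+r*np.cos(th),cy+r*np.sin(th),0*th+.106]).astype(np.float32)
        print(r,cv2.remap(im,q[:,0],q[:,1],cv2.INTER_LINEAR).ravel().astype(int))
print(np.round(np.degrees(th)).astype(int))
T0=cv2.imread('pics/top0.png');T8=cv2.imread('pics/top8.png')
A=out('top',T0,290,155,45,50,12,[],'');
L=[]
for P in weight(.5775,-.163,2.84,.120,.05,.019,.011): L.append((P,(0,255,0)))
for P in weight(.5785,-.161,-.3,.106,.07,.027,.018): L.append((P,(255,255,0)))
B=out('top',T8,290,155,45,50,12,L,'')
cv2.imwrite('pics/c9.png',cv2.resize(np.hstack([A,B]),None,fx=.74,fy=.74))
S0=cv2.imread('pics/side0.png');S8=cv2.imread('pics/side8.png')
A=out('side',S0,278,182,45,50,12,[],'');B=out('side',S8,278,182,45,50,12,L,'')
cv2.imwrite('pics/c10.png',cv2.resize(np.hstack([A,B]),None,fx=.74,fy=.74))
E
```

```text
0 0.579 -0.1615
0.029 [136 135 135 131 133 134 126  88  82  96 134 136 134 134 131  85  82  83
 102 123 116 117 117 121 134 135 136 137 135 134 134 134 135 136 137 134]
0.031 [134 136 134 132 132 134 116  84  84  86 130 132 132 131 129  82  72  74
 104 115 114 114 113 114 127 128 128 133 133 133 132 133 136 138 135 135]
0.033 [132 134 134 133 130 133 101  85  84  84 125 127 121 117 109  77  71  73
 102 106 109 111 106 106 110 109 115 119 124 122 126 130 131 132 131 134]
0.036 [123 124 128 121 122 120  96  80  81  80  97  92  87  82  79  71  69  72
 104 103 104 102  99 102 102 102 103 105 110 110 111 106 110 112 113 121]
0.038 [117 117 119 101  97  95  82  75  77  83  90  88  78  75  73  72  67  73
 101 107 104 101  97 101 102 103 103 110 116 115 113 110 107 108 109 113]
8 0.579 -0.1615
0.029 [161 160 156 124 102 106 102 102 103 100 101 131 141 145 148 128 123 110
 125 140 140 141 140 142 143 145 155 159 160 161 159 160 161 163 162 161]
0.031 [161 161 160 134 110 104  99 103 103 101 102 110 113 130 140 108 100  95
 125 133 135 136 136 135 140 151 154 156 157 158 158 160 161 162 162 16
[... 727 characters left out ...]
 141 142 142 152 160 158 161 158 157 159 159 159 159 157]
0.033 [150 151 154 149 144 126 102  99 100 101 101 100 105 126 128 117  97  99
 120 135 137 138 137 138 140 150 153 154 150 152 147 148 149 143 146 149]
0.036 [139 140 139 115 109 108  96  93  94  98  99  98 104 106 107  97  88  91
 118 126 128 130 126 127 129 125 127 126 130 132 130 131 129 128 130 137]
0.038 [136 138 136  96  91  90  91  89  93 102 111 104  97  94  92  91  89  91
 118 125 127 126 119 125 126 121 128 135 139 139 137 135 132 133 136 136]
[-180 -170 -160 -150 -140 -130 -120 -110 -100  -90  -80  -70  -60  -50
  -40  -30  -20  -10    0   10   20   30   40   50   60   70   80   90
  100  110  120  130  140  150  160  170]
```

View pics/c9.png

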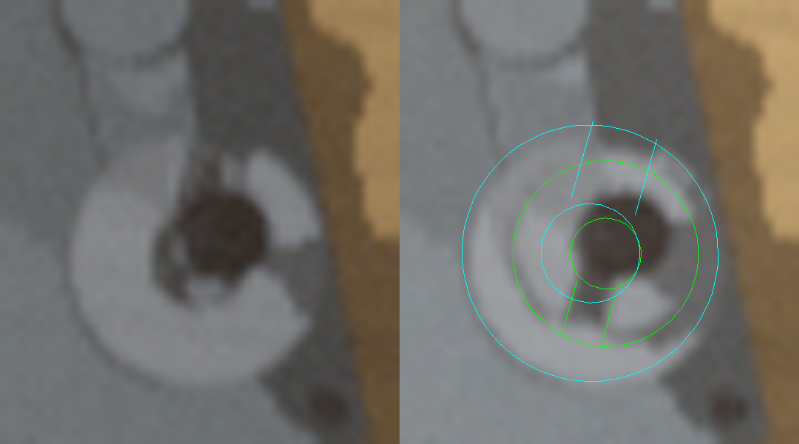

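View pics/c10.png

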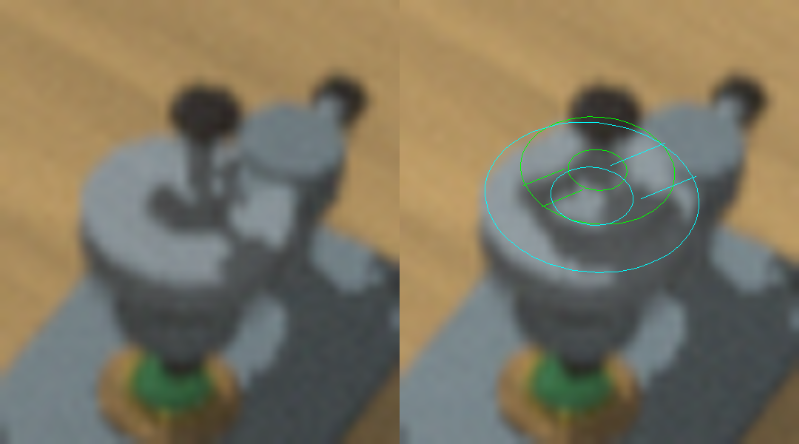

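The knob and lower weight show at the same pixels before and after. The big weight lies on top with its slot facing opposite the lower one. Handing in.

```bash
python3 -c "
from rig import close_job
print(close_job())"
```

```text
the job is handed in; nothing more can be done
None
```

The big weight is seated on the press, lying flat on the lower weight with its slot opposite the lower one. I handed in with the arm clear, after about 22 s of the 67 s.

- **Fitting it:** I gripped the weight by its rim in the tray, turned it about 154° and slid it onto the neck. I touched the inside of the bore on three sides to centre it on the stem, then lowered it. It met no resistance at the shoulder and seated at the expected height.
- **Forces:** readings taken at the end of each move peaked at about 9.4 N, while the weight was being pressed onto the lower one. Sideways touches on the stem stayed under about 8 N, or 9.5 N counting the vertical load. Any brief peak within a move was not seen.
- **Final checks:** the knob and the lower weight's outline are at the same pixels as before, so I saw no plunger lift. The new slot points to about 2.8 rad and the lower one to about -0.30 rad.
- **What disagreed or couldn't be seen:**
  - The two cameras placed the knob about 9 mm apart; touch settled it, about 3 mm in x from the top camera's estimate.
  - The top view was blocked by the arm during the slide.
  - Now that the new weight covers most of the lower slot, its angle is mainly from the earlier picture.
  - I did not re-check the tray and the small weight after the move, because the arm hid most of the tray in the last top view.

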